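Set a worn handwheel slide on its mark with the play taken up

ROBOT

A 6-joint arm with a two-finger parallel gripper is mounted at the origin on the work surface. World frame = base frame: x ahead of the robot, y to its left, z up, the work surface at z = 0. Lengths are in m, angles in rad, forces in N, time in s.
With the tool pointing down it reaches from about 0.325 to 0.9 m from the base axis. Payload 6.1 kg.
Tool frame: the origin (TCP) lies midway between the tips of the shut fingers; the grasp point (between the pads) lies 19 mm behind it; z points along the fingers, y is the line along which they close (so a half turn about z gives the same grasp; the last joint's range is limited). The gripper opens to 85 mm and grips with 20 to 120 N. Pads are 22 mm wide; open, the fingers measure 114 mm over their backs; the gripper's body (76 mm by 85 mm) begins 54 mm behind the grasp point. The pads swing forward as they close: fully open they stand 13 mm farther back than shut.
Start: joints at [1.065, 0.22, 1.526, -0, 1.395, -0.126], TCP at [0.232, 0.58, 0.231] pointing down, gripper open.
Joint ranges: [-2.98, 2.98], [-0.91, 2.08], [0.09, 2.57], [-1.24, 4.39], [0.2, 2.65], [-2.68, 2.68]. Speed limits (rad/s): [2.57, 2.57, 3.01, 3.14, 3.14, 3.14].

INTERFACE

Orientations are given as a unit quaternion [w, x, y, z].
In Python, from workcell import env gives the robot as it stands.
- The arm moves only by the tool play_rows, never from a script. Its argument "commands" is a list that holds one entry, the list of rows, each a list of 5 numbers: the shift along the tool's x, y, z in cm, then the turn about the tool's z in degrees, then the gripper command: -1 is shut, 1 is fully open, values between are in proportion. In form: [[[tx, ty, tz, twist, gripper], ...]]. A call has 1 to 12 rows; each row shifts and turns the commanded pose from where the row before left it, along the tool's axes as they then stand; what a row does not reach is not made up. A row lasts 1/8 s, in which the tool goes at most 62.5 mm and 10.7 degrees, less where a joint would pass 70% of its speed; a pose out of reach is approached as far as the arm can. A call is refused whole if a number of a shift passes 6.25 or a number of a turn 10.7, either way. A call with a gripper value outside its range is refused whole. The fingers move at their own pace and stop on an object; "grip_force" is the grip in N (left out, the last holds). Time passes only in rows, so rows that do not move let the fingers close. It gives the time, the measured TCP pose, the force, the opening and the grip force at its end, in the units of the state.
- env.get_obs(): the state, without advancing time (a new reading comes with each control period).
- env.snapshot(name): name is "scene" or "top" or "wrist"; returns the picture (400x640x3 uint8, red, green, blue); there is no depth.
- env.camera_model(name): a dict with "fx", "fy", "cx", "cy" (pixels), "dist_coeffs" ([k1, k2, p1, p2, k3] as OpenCV has them; the pictures are not rectified), "pose" (4x4, takes a point from camera to world coordinates); the wrist camera has in their place "T_tool_cam" (4x4, takes a point from camera to tool coordinates, whose origin is the TCP and whose axes are the flange's). Camera axes: x right, y up, looking along -z (the intrinsics and any distortion apply to the point x, -y, -z); pixel columns grow to the right and rows downward; lengths in m; the calibration is good to about 2 mm. A picture is of the moment at which its call begins: read the wrist's pose just before it. camera_model takes no time and is no camera call.
- env.hand_in(): hands the job in; it is judged then, once.
The state is a dict: "time_s": time; "qpos": joint angles; "joint_vel": joint speeds; "effort": joint torques, N m; "ee_pos": TCP position; "orientation": TCP orientation; "wrist_force": force on the tool from outside, world axes, zero at the start; "ft_torque": the same for the moment, N m; "opening": finger opening in m; "grasp_force": force on a finger pad.
Only numpy, scipy, OpenCV 4.12 (cv2) and the standard library are available. Lean on these libraries where they do the work, as an engineer would, in place of code of your own. Each camera call takes 0.05 s, during which the arm holds its last target. There are 200 camera calls.

TASK

The plaster head on the hand-driven slide has been run past its setting, and the drive has a good deal of play. Wind the handwheel back (anticlockwise seen from above) past the mark until the carriage bears firmly on its back stop, without forcing it, then come forward (clockwise) and stop with the wheel's long rib right under the pointer, so that the play is left taken up in the forward direction. Then let go of the knob without disturbing the wheel, and leave everything else on the bench where it is.

Things in the scene. Friction and masses are not known exactly. Their poses are not given: they have to be found in the camera images.
- slide: Green cast-iron slide fixed to the bench: bed 355 mm long, 130 mm wide, top 50 mm above the bench, with a flat steel handwheel lying level on its near end. Origin at bench height under the handwheel's axis; z up; its x axis runs along the bed from the handwheel to the carriage.
- axis (a point): Centre of the handwheel, on its vertical axis, 2 mm above the wheel's upper face (104 mm above the bench). The wheel is a disc of 66 mm radius and 12 mm thick, its upper face 102 mm above the bench, with a low hub (16 mm radius, 8 mm high).
- knob_grip (a point): Middle of the upright black crank knob on the wheel, where to grip it: 132 mm above the bench, 48 mm from the wheel's axis. The knob is 24 mm in diameter, rises from the wheel's face to 155 mm above the bench, and revolves freely about its own vertical axis, so the hand need not turn as it goes round. It stands half a turn from the long rib.
- mark (a point): The wheel's mark: a point on the single long raised rib (26 mm long, 4 mm wide, radial) on the wheel's upper face, 60 mm from the axis, 104 mm above the bench. The other graduations are short fine lines.
- index_tip (a point): The point just under the tip of the fixed steel pointer that reaches in over the wheel's rim: 60 mm from the axis, 104 mm above the bench (the pointer's finger, 4 mm thick, is 110 mm high at its top; its upright stands 90 mm from the axis). The mark is set when mark lies at this point. The pointer is clamped at a different angle each time.
- heel (a point): Middle of the carriage's rear face, the one that meets the back stop, 66 mm above the bench. The carriage is a 115 mm square steel block with a plaster head clamped on it, to about 163 mm above the bench. Turning the wheel clockwise as seen from above moves it away from the wheel (forward), anticlockwise back towards the wheel, by 10 mm per radian, but only once the play is used up.
- stop_face (a point): The front face of the back stop, a dark steel block between wheel and carriage, 66 mm above the bench. heel coincides with it when the carriage is on its stop; the start gap is about 20 mm.
- wheel_play (a joint): Where the wheel stands within the play of the drive (rad): +0.25 = play fully taken up forward (clockwise), -0.25 = fully taken up backward; between these the wheel turns almost freely and the carriage stands still. At the start it is anywhere between.
- shaft_windup (a joint): Elastic twist of the slender drive shaft (rad), 0 unloaded, positive when driven clockwise, negative anticlockwise; 8 N m per rad. The slide's own drag is about 0.15 N m (1 to 3 N at the knob, twist up to 0.02). Against the stop the force at the knob grows by about 3.5 N per mm of knob travel; bearing firmly is 8 to 18 N at the knob (twist -0.05 to -0.11), and 25 N at the knob (twist 0.15 either way) is forcing it.
- bowl: Bystander: white plaster bowl, 80 mm across, 40 mm tall; origin under its middle.
- jar: Bystander: squat grey jar with black lid, 60 mm across, 75 mm tall; origin under its middle.
- figure: Bystander: small white plaster figure, 52 mm across at the foot, 108 mm tall; origin under its middle.
- bottle: Bystander: bottle, 56 mm across, 150 mm tall; origin under its middle.
- spatula: Bystander: spatula lying flat; origin under its middle.
- brush: Bystander: brush lying flat; origin under its middle.
- hammer: Bystander: hammer lying flat; origin under its middle.

How it is judged:
By the outcome, as a careful person would: the job done as asked, in the order asked, and still so for the second after the job is handed in, with the robot touching nothing.
It also fails if it takes over 58 s, if anything falls off the work surface, if the arm or the gripper's body presses on something with over 40 N, if the wrist force passes 120 N, or if a joint passes its speed limit or range.

## Working session

There is one attempt and no reset: what is moved stays moved. The work goes in short steps, Python scripts to look and compute and a tool call to move; the robot and the scene stay as the last step left them, time stands still between calls to the robot, and variables do not carry over. Pictures are saved under pics/ and viewed, at most 10 in all, crops included, and the job is handed in when it is done.

Besides the shell and the picture viewer there is one more tool, called after "Request:" as name(argument=value, ...), one argument or row to a line, values as JSON. play_rows: Moves the arm, as the interface text tells. Its arguments: {"type":"object","properties":{"commands":{"type":"array","items":{"type":"array","items":{"type":"array","items":{"type":"number"}}}},"grip_force":{"type":"number"}},"required":["commands"]}

```bash
mkdir -p pics
cat > h.py <<'E'
from workcell import env
import numpy as np, cv2
def snap(cam,name,crop=None,scale=1):
    im=env.snapshot(cam)[:,:,::-1].copy(); cv2.imwrite(f'pics/{name}_raw.png',im)
    if crop: x0,y0,x1,y1=crop; im=im[y0:y1,x0:x1]
    im=cv2.resize(im,None,fx=scale,fy=scale,interpolation=cv2.INTER_CUBIC); cv2.imwrite(f'pics/{name}.png',im)
def ray(cam,uv,T=None):
    m=env.camera_model(cam); K=np.array([[m['fx'],0,m['cx']],[0,m['fy'],m['cy']],[0,0,1]])
    n=cv2.undistortPoints(np.array([[uv]],float),K,np.array(m['dist_coeffs'],float))[0,0]
    T=np.array(m['pose']) if T is None else T
    return T[:3,3],T[:3,:3]@np.array([n[0],-n[1],-1])
def atz(cam,uv,z,T=None):
    o,d=ray(cam,uv,T); return o+d*(z-o[2])/d[2]
def proj(cam,P,T=None):
    m=env.camera_model(cam); K=np.array([[m['fx'],0,m['cx']],[0,m['fy'],m['cy']],[0,0,1]])
    T=np.array(m['pose']) if T is None else T
    p=(np.atleast_2d(P)-T[:3,3])@T[:3,:3]; p=p*[1,-1,-1]
    return cv2.projectPoints(p,np.zeros(3),np.zeros(3),K,np.array(m['dist_coeffs'],float))[0][:,0]
E
python3 - <<'E'
from h import *
snap('top','top0'); snap('scene','sc0')
s=env.get_obs(); print(s); 
for c in('top','scene'): print(np.round(env.camera_model(c)['pose'],3))
print(env.camera_model('wrist'))
E
```

```text
{'time_s': 0.1, 'qpos': array([ 1.06489049e+00,  2.21135076e-01,  1.52749589e+00, -1.98347350e-05,
        1.39469389e+00, -1.26093164e-01]), 'joint_vel': array([ 7.28189541e-04, -1.61030637e-03, -3.62659810e-03,  1.05163787e-03,
        1.57298215e-05, -1.05182875e-03]), 'effort': array([ 1.71588472e-03, -4.98238599e+01, -3.90548944e+01, -3.07235305e-04,
        5.64531350e-03, -9.13619124e-05]), 'ee_pos': array([0.23145805, 0.57997964, 0.23031661]), 'orientation': array([-2.59877096e-04,  1.88765132e-01,  9.82021881e-01, -8.26253687e-04]), 'wrist_force': array([-0.53435853, -0.42626429,  0.04320292]), 'ft_torque': array([0.03363751, 0.03556415, 0.01823764]), 'grasp_force': 0.0, 'opening': 0.08563645311211922}
[[ 1.000e-03  9.910e-01 -1.330e-01  5.070e-01]
 [-1.000e+00  5.000e-03  3.100e-02  4.600e-02]
 [ 3.100e-02  1.330e-01  9.910e-01  1.048e+00]
 [ 0.000e+00  0.000e+00  0.000e+00  1.000e+00]]
[[-0.541 -0.433  0.722  1.401]
 [ 0.841 -0.299  0.451  0.505]
 [ 0.021  0.851  0.526  0.678]
 [ 0.     0.     0.     1.   ]]
{'fx': 335.88056516542036, 'fy': 335.88056516542036, 'cx': 324.33042170639334, 'cy': 203.27592583984372, 'dist_coeffs': array([0.02014558, 0.        , 0.        , 0.        , 0.        ]), 'T_tool_cam': array([[-7.91634179e-05,  9.63208906e-01,  2.68753786e-01,
         6.85569633e-02],
       [ 9.99999939e-01, -1.53001580e-05,  3.49392888e-04,
         4.57270560e-04],
       [ 3.40650317e-04,  2.68753797e-01, -9.63208846e-01,
        -1.41617993e-01],
       [ 0.00000000e+00,  0.00000000e+00,  0.00000000e+00,
         1.00000000e+00]])}
```

View pics/top0.png

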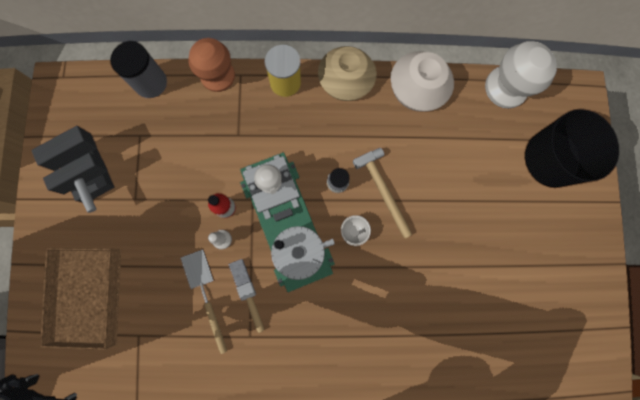

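View pics/sc0.png

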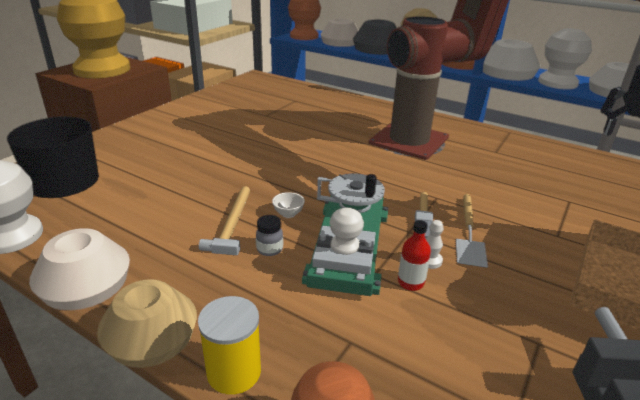

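The top view shows the wheel near (298,253), the knob at about (279,244) and the pointer at about (330,243). The figure and bottle are to its left and the bowl to its right. I'll enlarge it.

Run:
```python
from h import *
a=cv2.imread('pics/top0_raw.png')[215:295,255:345]; b=cv2.imread('pics/sc0_raw.png')[165:225,310:400]
a=cv2.resize(a,None,fx=6.5,fy=6.5,interpolation=cv2.INTER_CUBIC)
cv2.imwrite('pics/z1.png',a)
for n,uv,z in(('hub',(298,253),.11),('knob',(279,244),.155),('ptr',(330,243),.11),('fig',(216,237),.1),('bott',(216,200),.15),('bowl',(356,231),.04),('bedfar',(267,160),.05),('bednear',(307,284),.05)):
    print(n,np.round(atz('top',uv,z),3))
```

```text
hub [0.521 0.075 0.11 ]
knob [0.541 0.118 0.155]
ptr [ 0.546 -0.004  0.11 ]
fig [0.56  0.281 0.1  ]
bott [0.646 0.272 0.15 ]
bowl [ 0.581 -0.078  0.04 ]
bedfar [0.772 0.163 0.05 ]
bednear [0.441 0.053 0.05 ]
```

View pics/z1.png

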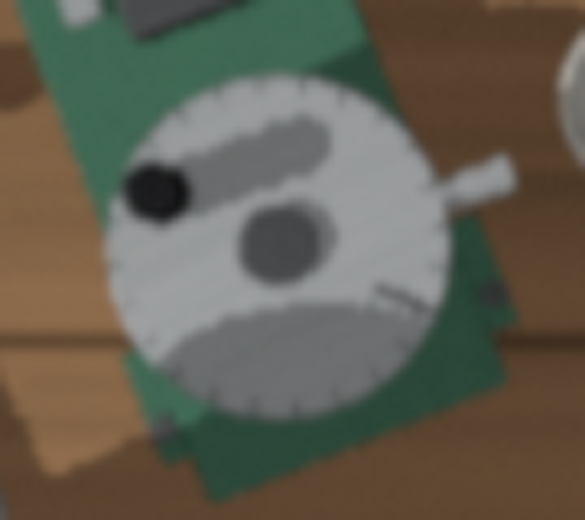

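The rib is about 41° clockwise past the pointer. The knob is at a world angle of about 67°, and it ends at about 108° when the rib is set. I'll move in above the wheel for a close look, with tool y turned to about 108° so that opening the fingers acts radially.

Request:
play_rows(
  commands=[
    [[-4.6,-2.9,0,0,1],[-4.6,-2.9,0,0,1],[-4.6,-2.9,0,0,1],[-4.6,-2.9,0,0,1],[-4.6,-2.9,0,0,1],[-4.6,-2.9,0,0,1],[-4.6,-2.9,0,0,1],[-4.6,-2.9,0,0,1],[-4.6,-2.9,0,0,1],[-4.6,-2.9,0,0,1],[-4.3,-3.3,0,0,1],[0,0,0,0,1]],
  ],
)

```text
time_s: 1.6
ee_pos: [0.5802, 0.0905, 0.2305]
orientation: [-0.0, 0.191, 0.982, -0.001]
wrist_force: [0.2, 0.3, 0.1]
opening: 0.0855
grasp_force: 0.0
```

Request:
play_rows(
  commands=[
    [[0,0,0,-10,1],[0,0,0,-10,1],[0,0,0,-10,1],[0,0,0,-10,1],[0,0,0,0,1],[0,0,0,0,1]],
  ],
)

```text
time_s: 2.35
ee_pos: [0.5787, 0.0946, 0.2311]
orientation: [-0.0, -0.157, 0.988, 0.0]
wrist_force: [-0.5, -0.0, 0.4]
opening: 0.0853
grasp_force: 0.0
```

```bash
cat >> h.py <<'E'
from scipy.spatial.transform import Rotation as R
def wT(s=None):
    s=s or env.get_obs(); q=s['orientation']; T=np.eye(4); T[:3,:3]=R.from_quat([q[1],q[2],q[3],q[0]]).as_matrix(); T[:3,3]=s['ee_pos']
    return T@np.array(env.camera_model('wrist')['T_tool_cam'])
E
python3 - <<'E'
from h import *
s=env.get_obs(); T=wT(s); np.save('T1.npy',T); snap('wrist','w1')
print(s['ee_pos'],s['orientation'],s['wrist_force'])
im=cv2.imread('pics/w1.png'); c=proj('wrist',[[.521,.075,.102]],T)[0]; print(c)
cv2.imwrite('pics/w1.png',cv2.resize(im,None,fx=1.25,fy=1.25,interpolation=cv2.INTER_CUBIC))
E
```

```text
[0.57872511 0.09458965 0.23111664] [-2.09041497e-04 -1.57144617e-01  9.87575573e-01  1.14798749e-04] [-0.53480061 -0.03648978  0.44812639]
[322.60412485 119.14010508]
```

View pics/w1.png

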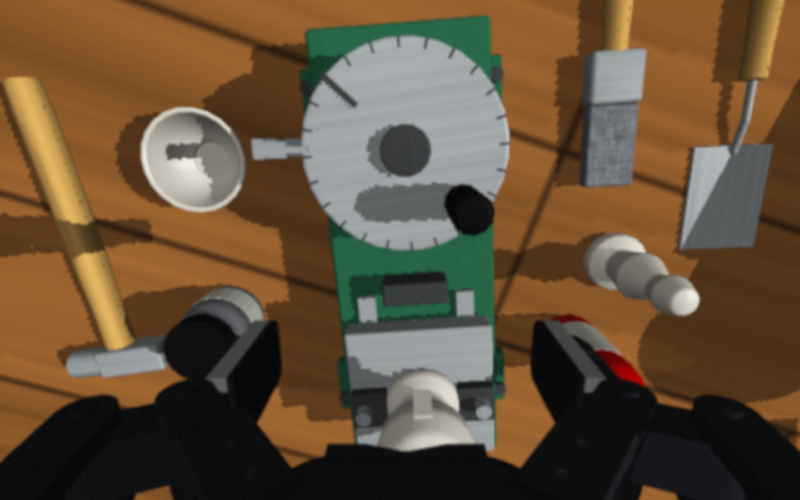

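The wrist view (shown at 1.25×) shows the wheel rim spanning x 302–509 and y 36–249. The hub is at (405,150), the rib runs from (324,78) to (356,105), the pointer finger is around (255–303,149), and the knob top is at about (474,215). Next I'll measure these.

Run:
```python
from h import *
from scipy.optimize import least_squares as ls
T=np.load('T1.npy'); f=lambda u,v,z: atz('wrist',(u/1.25-.1,v/1.25-.1),z,T)
# rim by segmentation-free: manual points
P=np.array([f(u,v,.102)[:2] for u,v in((302,143),(509,143),(405,36),(405,249),(333,66),(478,66))])
r=ls(lambda c:np.hypot(*(P-c[:2]).T)-c[2],[.52,.075,.066]); c=r.x; print('rim fit',c,r.fun)
print('hub',f(405,150,.110))
a=lambda p:np.degrees(np.arctan2(p[1]-c[1],p[0]-c[0]))
for n,u,v,z in(('rib o',324,78,.104),('rib i',356,105,.104),('ptr out',254,149,.11),('ptr in',302,149,.11),('knobtop',474,216,.155)):
    p=f(u,v,z);print(n,p,'ang',a(p),'r',np.hypot(*(p[:2]-c[:2])))
im=cv2.imread('pics/w1_raw.png')[15:205,190:420]
cv2.imwrite('pics/w1z.png',cv2.resize(im,None,fx=3.4,fy=3.1,interpolation=cv2.INTER_CUBIC))
```

```text
rim fit [0.52100172 0.07640546 0.06434636] [ 1.48000580e-04  1.46230962e-04 -2.97742061e-04 -1.58652706e-04
  8.14343678e-05  8.07288567e-05]
hub [0.52101273 0.07607421 0.11      ]
rib o [0.49685414 0.01770663 0.104     ] ang -112.3613369553885 r 0.06347170708620647
rib i [0.50538451 0.03989478 0.104     ] ang -113.15850989578888 r 0.0397105410352317
ptr out [ 0.54895106 -0.01089754  0.11      ] ang -72.24796014452265 r 0.09166776740171739
ptr in [0.53988623 0.01660005 0.11      ] ang -72.47566401893157 r 0.06271611373551075
knobtop [0.54048903 0.12053959 0.155     ] ang 66.17627037468777 r 0.04824497124697825
```

View pics/w1z.png

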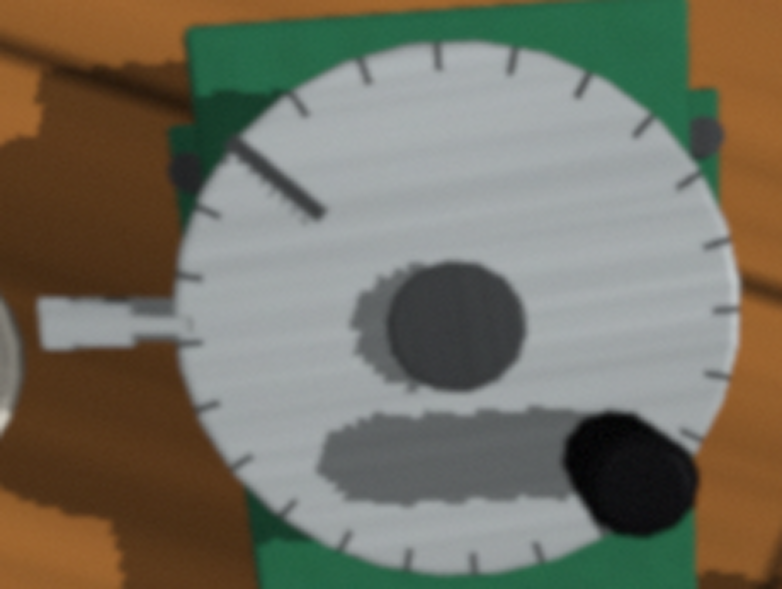

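The axis is at (0.521, 0.0763), the pointer at −72.5°, and the rib at −112.7°. The knob is at (0.540, 0.1205) with a radius of 48 mm, which matches the given sizes. I'll move over the knob, descend and grip.

Request:
play_rows(
  commands=[
    [[1.45,1.85,0,0,1],[1.45,1.8,0,0,1],[0,0,3,0,1],[0,0,3,0,1],[0,0,3,0,1],[0,0,2,0,1],[0,0,0.5,0,1],[0,0,0,0,1],[0,0,0,0,0.0]],
  ],
)

```text
time_s: 3.52
ee_pos: [0.541, 0.1197, 0.1176]
orientation: [0.001, -0.158, 0.987, -0.0]
wrist_force: [-0.1, -0.2, 0.7]
opening: 0.0698
grasp_force: 0.0
```

Run:
```python
from h import *
s=env.get_obs(); print(s['ee_pos'],s['orientation'],s['wrist_force'],s['opening'])
T=wT(s); np.save('T2.npy',T); snap('wrist','w2')
```

```text
[0.5410473  0.11966025 0.11758845] [ 1.02929651e-03 -1.58305974e-01  9.87389564e-01 -8.96796552e-05] [-0.12283669 -0.20944514  0.71925054] 0.06978997129225792
```

View pics/w2.png

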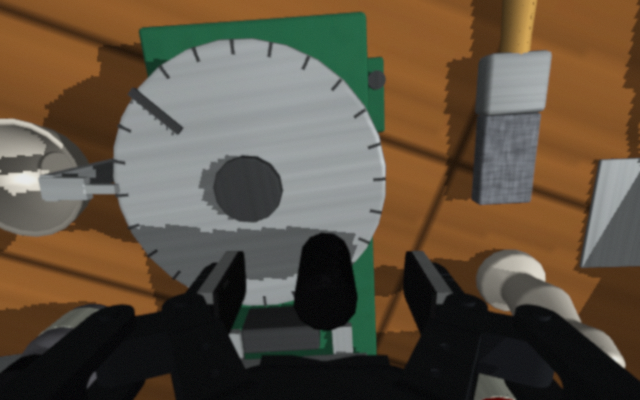

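The knob (at about (325,285)) is centred between the pads (about 238 and 412). I'll close on it.

Request:
play_rows(
  commands=[
    [[0,0,0,0,-1],[0,0,0,0,-1],[0,0,0,0,-1],[0,0,0,0,-1],[0,0,0,0,-1]],
  ],
  grip_force=40,
)

```text
time_s: 4.2
ee_pos: [0.5405, 0.1196, 0.1168]
orientation: [0.0, -0.158, 0.987, -0.0]
wrist_force: [-0.4, -0.2, 4.6]
opening: 0.0226
grasp_force: 39.3
```

```bash
cat >> h.py <<'E'
C=np.array([.521,.0763])
def arc(th0,th1,n,r=.048,ty=108.1):
    t=np.radians(np.linspace(th0,th1,n+1)); p=100*r*np.c_[np.cos(t),np.sin(t)]
    y=np.radians(ty); A=np.array([[-np.sin(y),np.cos(y)],[np.cos(y),np.sin(y)]])
    q=np.round((p-p[0])@A.T,2); d=np.diff(q,axis=0)
    print([[round(float(a),2),round(float(b),2),0,0,-1] for a,b in d])
def st(c=C):
    s=env.get_obs(); p=s['ee_pos'][:2]-c; th=np.arctan2(p[1],p[0]); F=s['wrist_force'][:2]
    print('t',s['time_s'],'ang',np.degrees(th),'r',np.hypot(*p),'Frad',F@[np.cos(th),np.sin(th)],'Ftan',F@[-np.sin(th),np.cos(th)],s['wrist_force'],s['grasp_force'])
E
python3 -c "
from h import *
st();arc(66,96,8);arc(96,141,12)"
```

```text
t 4.2 ang 65.72435064805852 r 0.0475207825018539 Frad -0.350676254735394 Ftan 0.25152579313545076 [-0.37345787 -0.21625975  4.62162002] 39.337191476952285
[[0.24, 0.2, 0, 0, -1], [0.25, 0.19, 0, 0, -1], [0.27, 0.17, 0, 0, -1], [0.27, 0.15, 0, 0, -1], [0.29, 0.14, 0, 0, -1], [0.29, 0.11, 0, 0, -1], [0.3, 0.1, 0, 0, -1], [0.3, 0.07, 0, 0, -1]]
[[0.31, 0.06, 0, 0, -1], [0.31, 0.03, 0, 0, -1], [0.31, 0.02, 0, 0, -1], [0.32, -0.01, 0, 0, -1], [0.31, -0.03, 0, 0, -1], [0.31, -0.04, 0, 0, -1], [0.31, -0.07, 0, 0, -1], [0.3, -0.09, 0, 0, -1], [0.3, -0.1, 0, 0, -1], [0.29, -0.13, 0, 0, -1], [0.27, -0.14, 0, 0, -1], [0.27, -0.16, 0, 0, -1]]
```

Request:
play_rows(
  commands=[
    [[0.24,0.2,0,0,-1],[0.25,0.19,0,0,-1],[0.27,0.17,0,0,-1],[0.27,0.15,0,0,-1],[0.29,0.14,0,0,-1],[0.29,0.11,0,0,-1],[0.3,0.1,0,0,-1],[0.3,0.07,0,0,-1],[0,0,0,0,-1]],
  ],
)

```text
time_s: 5.32
ee_pos: [0.5158, 0.1233, 0.1168]
orientation: [0.0, -0.159, 0.987, -0.0]
wrist_force: [3.4, -1.1, 6.6]
opening: 0.023
grasp_force: 39.7
```

```bash
python3 -c "
from h import *
st()"
```

```text
t 5.325 ang 96.26759937097664 r 0.047257119960857595 Frad -1.5092311931560014 Ftan -3.2948949675844994 [ 3.439967   -1.14049932  6.5794176 ] 39.66230104677379
```

Request:
play_rows(
  commands=[
    [[0.31,0.06,0,0,-1],[0.31,0.03,0,0,-1],[0.31,0.02,0,0,-1],[0.32,-0.01,0,0,-1],[0.31,-0.03,0,0,-1],[0.31,-0.04,0,0,-1],[0.31,-0.07,0,0,-1],[0.3,-0.09,0,0,-1],[0.3,-0.1,0,0,-1],[0.29,-0.13,0,0,-1],[0.27,-0.14,0,0,-1],[0.27,-0.16,0,0,-1]],
  ],
)

```text
time_s: 6.82
ee_pos: [0.4841, 0.1059, 0.1168]
orientation: [0.001, -0.158, 0.987, 0.0]
wrist_force: [6.0, -0.3, 4.4]
opening: 0.0229
grasp_force: 39.5
```

```bash
python3 -c "
from h import *
st();arc(141,171,8);arc(171,207,12)"
```

```text
t 6.825 ang 141.28278380884888 r 0.04730931118548929 Frad -4.834774146713459 Ftan -3.5348391876354786 [ 5.98325734 -0.2660089   4.44891687] 39.46546857710928
[[0.26, -0.18, 0, 0, -1], [0.24, -0.19, 0, 0, -1], [0.24, -0.22, 0, 0, -1], [0.21, -0.22, 0, 0, -1], [0.21, -0.24, 0, 0, -1], [0.18, -0.25, 0, 0, -1], [0.17, -0.27, 0, 0, -1], [0.16, -0.27, 0, 0, -1]]
[[0.11, -0.23, 0, 0, -1], [0.1, -0.23, 0, 0, -1], [0.08, -0.24, 0, 0, -1], [0.07, -0.24, 0, 0, -1], [0.06, -0.24, 0, 0, -1], [0.05, -0.25, 0, 0, -1], [0.03, -0.25, 0, 0, -1], [0.02, -0.25, 0, 0, -1], [0.01, -0.25, 0, 0, -1], [-0.01, -0.25, 0, 0, -1], [-0.02, -0.25, 0, 0, -1], [-0.03, -0.25, 0, 0, -1]]
```

Request:
play_rows(
  commands=[
    [[0.25,-0.19,0,0,-1],[0.23,-0.2,0,0,-1],[0.23,-0.22,0,0,-1],[0.21,-0.22,0,0,-1],[0.21,-0.24,0,0,-1],[0.18,-0.25,0,0,-1],[0.17,-0.27,0,0,-1],[0.16,-0.27,0,0,-1],[0,0,0,0,-1]],
  ],
)

```text
time_s: 7.95
ee_pos: [0.474, 0.0836, 0.1168]
orientation: [0.001, -0.158, 0.987, 0.001]
wrist_force: [4.8, 1.6, 6.0]
opening: 0.0233
grasp_force: 39.6
```

```bash
python3 -c "
from h import *
st()"
```

```text
t 7.95 ang 171.20205740597768 r 0.04752387157058064 Frad -4.50918218486528 Ftan -2.351740681860208 [4.81582614 1.63438881 5.97441867] 39.64165890491131
```

Request:
play_rows(
  commands=[
    [[0.11,-0.23,0,0,-1],[0.06,-0.14,0,0,-1],[0,0,0,0,-1]],
  ],
)

```text
time_s: 8.32
ee_pos: [0.4735, 0.0797, 0.1168]
orientation: [0.001, -0.158, 0.987, 0.001]
wrist_force: [3.5, 3.2, 6.3]
opening: 0.0235
grasp_force: 39.6
```

```bash
python3 -c "
from h import *
st();arc(175.7,202.7,18)"
```

```text
t 8.325 ang 175.8771840445213 r 0.04757877283025635 Frad -3.2836820440805274 Ftan -3.4571944087907047 [3.52373836 3.21216888 6.26033724] 39.64268006036036
[[0.05, -0.12, 0, 0, -1], [0.04, -0.11, 0, 0, -1], [0.04, -0.12, 0, 0, -1], [0.04, -0.12, 0, 0, -1], [0.03, -0.12, 0, 0, -1], [0.03, -0.13, 0, 0, -1], [0.03, -0.12, 0, 0, -1], [0.02, -0.12, 0, 0, -1], [0.02, -0.13, 0, 0, -1], [0.02, -0.12, 0, 0, -1], [0.02, -0.13, 0, 0, -1], [0.01, -0.12, 0, 0, -1], [0.01, -0.13, 0, 0, -1], [0.0, -0.12, 0, 0, -1], [0.0, -0.13, 0, 0, -1], [0.0, -0.12, 0, 0, -1], [0.0, -0.13, 0, 0, -1], [-0.01, -0.12, 0, 0, -1]]
```

Request:
play_rows(
  commands=[
    [[0.05,-0.12,0,0,-1],[0.04,-0.11,0,0,-1],[0.04,-0.12,0,0,-1],[0,0,0,0,-1]],
  ],
)

```text
time_s: 8.82
ee_pos: [0.4734, 0.0761, 0.1168]
orientation: [0.001, -0.158, 0.987, 0.001]
wrist_force: [4.3, 3.2, 5.7]
opening: 0.0226
grasp_force: 39.7
```

```bash
python3 -c "
from h import *
st()"
```

```text
t 8.825 ang -179.7698432635447 r 0.047637323762795135 Frad -4.266907109457206 Ftan -3.179280726141764 [4.25410157 3.19639516 5.70577132] 39.65750301107619
```

Request:
play_rows(
  commands=[
    [[0.05,-0.12,0,0,-1],[0.04,-0.12,0,0,-1],[0.04,-0.13,0,0,-1],[0,0,0,0,-1]],
  ],
)

```text
time_s: 9.32
ee_pos: [0.4735, 0.0723, 0.1168]
orientation: [0.001, -0.158, 0.987, 0.001]
wrist_force: [3.9, 2.9, 5.5]
opening: 0.023
grasp_force: 39.6
```

```bash
python3 -c "
from h import *
st()"
```

```text
t 9.325 ang -175.14489333040018 r 0.04769273370246698 Frad -4.134293878446917 Ftan -2.578678420408209 [3.90121009 2.91933693 5.47009617] 39.59526787194591
```

Request:
play_rows(
  commands=[
    [[0.02,-0.13,0,0,-1],[0.02,-0.12,0,0,-1],[0.02,-0.13,0,0,-1],[0,0,0,0,-1]],
  ],
)

```text
time_s: 9.82
ee_pos: [0.4739, 0.0685, 0.1168]
orientation: [0.001, -0.158, 0.987, 0.001]
wrist_force: [3.0, 3.0, 6.4]
opening: 0.0232
grasp_force: 39.7
```

```bash
python3 -c "
from h import *
st()"
```

```text
t 9.825 ang -170.64998922869717 r 0.047776048751396245 Frad -3.453990848352616 Ftan -2.4695494327114007 [3.00688642 2.9978928  6.36561378] 39.66940877269735
```

Request:
play_rows(
  commands=[
    [[0.02,-0.12,0,0,-1],[0.02,-0.13,0,0,-1],[0.01,-0.12,0,0,-1],[0,0,0,0,-1]],
  ],
)

```text
time_s: 10.32
ee_pos: [0.4745, 0.0649, 0.1168]
orientation: [0.001, -0.158, 0.987, 0.001]
wrist_force: [3.8, 3.5, 7.0]
opening: 0.0231
grasp_force: 39.7
```

```bash
python3 -c "
from h import *
st()"
```

```text
t 10.325 ang -166.26456410364335 r 0.04783488949550311 Frad -4.489958485331896 Ftan -2.4774456832840643 [3.77331453 3.47268797 6.96489058] 39.67317321921655
```

Request:
play_rows(
  commands=[
    [[0.01,-0.12,0,0,-1],[0.01,-0.13,0,0,-1],[0,-0.12,0,0,-1],[0,0,0,0,-1]],
  ],
)

```text
time_s: 10.82
ee_pos: [0.475, 0.0628, 0.1167]
orientation: [0.0, -0.158, 0.987, 0.002]
wrist_force: [1.7, 10.3, 8.7]
opening: 0.0227
grasp_force: 40.0
```

```bash
python3 -c "
from h import *
st()"
```

```text
t 10.825 ang -163.63659892195085 r 0.04791368876158661 Frad -4.5286991127602985 Ftan -9.410949399868299 [ 1.69392646 10.30561485  8.69773716] 39.96257842169143
```

It's on the stop at 9.4 N. I'll add about 1 mm to reach the middle of the range.

Request:
play_rows(
  commands=[
    [[0,-0.07,0,0,-1],[-0.01,-0.07,0,0,-1],[0,0,0,0,-1],[0,0,0,0,-1]],
  ],
)

```text
time_s: 11.32
ee_pos: [0.4753, 0.0621, 0.1167]
orientation: [0.0, -0.159, 0.987, 0.003]
wrist_force: [0.0, 12.2, 10.2]
opening: 0.0228
grasp_force: 40.1
```

```bash
python3 -c "
from h import *
st()"
```

```text
t 11.325 ang -162.79740264985205 r 0.047889822319650915 Frad -3.61092868141613 Ftan -11.656256445164574 [2.03999343e-03 1.22027503e+01 1.01559791e+01] 40.12756881304085
```

Bearing on the stop at 11.7 N. Now I'll come forward (clockwise), stopping short of the mark.

```bash
python3 -c "
from h import *
arc(199.3,156,12);arc(156,113,12)"
```

```text
[[-0.0, 0.3, 0, 0, -1], [-0.03, 0.3, 0, 0, -1], [-0.04, 0.3, 0, 0, -1], [-0.06, 0.3, 0, 0, -1], [-0.07, 0.29, 0, 0, -1], [-0.1, 0.29, 0, 0, -1], [-0.12, 0.28, 0, 0, -1], [-0.13, 0.27, 0, 0, -1], [-0.15, 0.26, 0, 0, -1], [-0.16, 0.26, 0, 0, -1], [-0.18, 0.24, 0, 0, -1], [-0.2, 0.23, 0, 0, -1]]
[[-0.21, 0.22, 0, 0, -1], [-0.22, 0.2, 0, 0, -1], [-0.23, 0.19, 0, 0, -1], [-0.25, 0.17, 0, 0, -1], [-0.25, 0.16, 0, 0, -1], [-0.27, 0.14, 0, 0, -1], [-0.27, 0.13, 0, 0, -1], [-0.28, 0.1, 0, 0, -1], [-0.29, 0.09, 0, 0, -1], [-0.29, 0.08, 0, 0, -1], [-0.29, 0.05, 0, 0, -1], [-0.3, 0.03, 0, 0, -1]]
```

Request:
play_rows(
  commands=[
    [[0,0.3,0,0,-1],[-0.03,0.3,0,0,-1],[-0.04,0.3,0,0,-1],[-0.06,0.3,0,0,-1],[-0.07,0.29,0,0,-1],[-0.1,0.29,0,0,-1],[-0.12,0.28,0,0,-1],[-0.13,0.27,0,0,-1],[-0.15,0.26,0,0,-1],[-0.16,0.26,0,0,-1],[-0.18,0.24,0,0,-1],[-0.2,0.23,0,0,-1]],
  ],
)

```text
time_s: 12.82
ee_pos: [0.477, 0.0938, 0.1167]
orientation: [-0.0, -0.159, 0.987, -0.001]
wrist_force: [1.6, -4.2, 8.4]
opening: 0.0234
grasp_force: 40.0
```

```bash
python3 -c "
from h import *
st()"
```

```text
t 12.825 ang 158.26596740286107 r 0.047382727041330015 Frad -3.0527267980672956 Ftan 3.3097293534435615 [ 1.61012888 -4.20487031  8.40328376] 40.02014995319769
```

Request:
play_rows(
  commands=[
    [[-0.21,0.22,0,0,-1],[-0.22,0.2,0,0,-1],[-0.23,0.19,0,0,-1],[-0.25,0.17,0,0,-1],[-0.25,0.16,0,0,-1],[-0.27,0.14,0,0,-1],[-0.27,0.13,0,0,-1],[-0.28,0.1,0,0,-1],[-0.29,0.09,0,0,-1],[-0.29,0.08,0,0,-1],[-0.1,0.02,0,0,-1],[0,0,0,0,-1]],
  ],
)

```text
time_s: 14.32
ee_pos: [0.4968, 0.1168, 0.1167]
orientation: [-0.001, -0.159, 0.987, -0.0]
wrist_force: [-1.4, -2.0, 10.8]
opening: 0.0228
grasp_force: 40.3
```

Run:
```python
from h import *
st(); s=env.get_obs(); np.save('T3.npy',wT(s)); print(s['ee_pos']); snap('wrist','w3')
im=cv2.imread('pics/w3_raw.png'); T=np.load('T3.npy')
p=proj('wrist',[[C[0],C[1],.102]],T)[0]; print(p)
x,y=int(p[0])-130,int(p[1])-60; x=max(x,0);y=max(y,0); print(x,y)
cv2.imwrite('pics/w3z.png',cv2.resize(im[y:y+145,x:x+200],None,fx=4,fy=4,interpolation=cv2.INTER_CUBIC))
```

```text
t 14.325 ang 120.82714644224362 r 0.047184518050804695 Frad -1.0202293680653152 Ftan 2.224639716724994 [-1.38752007 -2.01610463 10.84653005] 40.27972005999004
[0.4968203  0.11681816 0.11673188]
[232.90650393 269.19322418]
102 209
```

View pics/w3z.png

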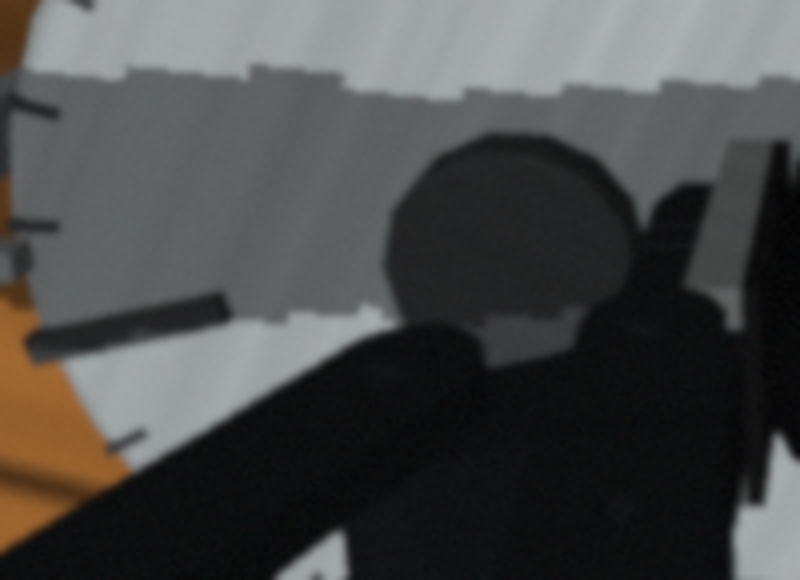

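The crop shows the rib from (35,347) to (222,306), the pointer tip at (30,259), and the hub centre at about (510,255).

Run:
```python
from h import *
T=np.load('T3.npy'); f=lambda u,v,z: atz('wrist',(u/4+102-.4,v/4+209-.4),z,T)
print('hub',f(513,248,.11))
for n,u,v,z in(('rib o',35,347,.104),('rib i',222,306,.104),('ptr tip',30,259,.110),('ptr tip',30,259,.106)):
    p=f(u,v,z); d=p[:2]-C; print(n,p,np.degrees(np.arctan2(d[1],d[0])),np.hypot(*d))
```

```text
hub [0.51764277 0.07608936 0.11      ]
rib o [0.55335139 0.02091722 0.104     ] -59.70901933880789 0.06413941948364006
rib i [0.54035161 0.04226302 0.104     ] -60.3797445143998 0.03915355296119322
ptr tip [0.53694955 0.02139116 0.11      ] -73.8028291304218 0.057178395819508156
ptr tip [0.53977197 0.01938081 0.106     ] -71.74743025671617 0.0599348067694225
```

The rib is at −60.0° and the pointer at about −72.5°, so 12.5° remains. I'll move 10° and then check.

Request:
play_rows(
  commands=[
    [[-0.17,0.03,0,0,-1],[-0.17,0.02,0,0,-1],[-0.17,0.02,0,0,-1],[-0.17,0.01,0,0,-1],[-0.16,0.01,0,0,-1],[0,0,0,0,-1],[0,0,0,0,-1]],
  ],
)

```text
time_s: 15.25
ee_pos: [0.5044, 0.1205, 0.1167]
orientation: [-0.001, -0.159, 0.987, 0.0]
wrist_force: [-2.0, -0.8, 11.2]
opening: 0.0226
grasp_force: 40.3
```

Run:
```python
from h import *
st(); s=env.get_obs(); T=wT(s); np.save('T4.npy',T); print(s['ee_pos']); snap('wrist','w4')
im=cv2.imread('pics/w4_raw.png')
p=proj('wrist',[[.539,.019,.104]],T)[0]; print(p)
x,y=int(p[0])-35,int(p[1])-45; x=max(x,0);y=max(y,0); print(x,y)
cv2.imwrite('pics/w4z.png',cv2.resize(im[y:y+90,x:x+120],None,fx=6,fy=6,interpolation=cv2.INTER_CUBIC))
```

```text
t 15.25 ang 110.616482421212 r 0.0471771295175543 Frad 0.002321364800800585 Ftan 2.1369355869794404 [-2.00089994 -0.75026564 11.1612786 ] 40.30334877425503
[0.50438842 0.12045583 0.11673851]
[105.97373822 254.59429188]
70 209
```

View pics/w4z.png

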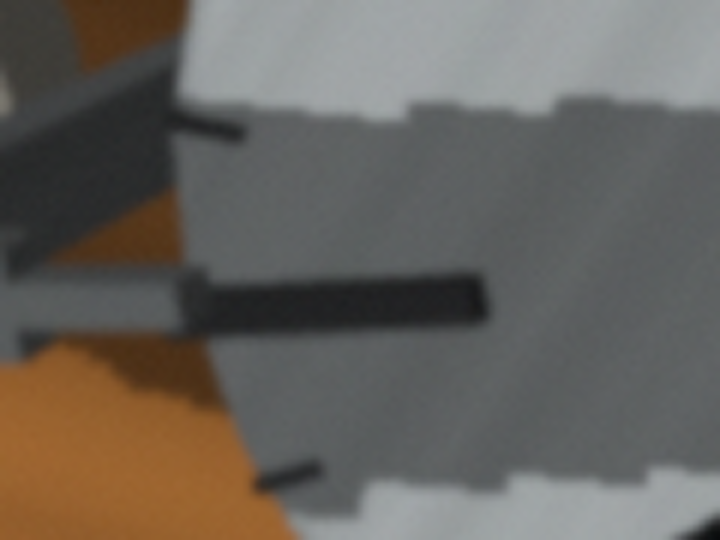

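The rib runs from about (205,310) to (483,298). The pointer finger's top face is centred at y≈303 and its tip is at x≈185–205.

Run:
```python
from h import *
T=np.load('T4.npy'); f=lambda u,v,z: atz('wrist',(u/6+70-.4,v/6+209-.4),z,T)
im=cv2.cvtColor(cv2.imread('pics/w4z.png'),cv2.COLOR_BGR2GRAY)
for x in(60,110,150,180,200,230,280,330,400,450): print(x,[int(v) for v in im[250:350:6,x]])
for n,u,v,z in(('rib a',240,309,.104),('rib b',330,305,.104),('rib in',480,298,.104),('ptr a',30,304,.11),('ptr b',100,303.5,.11),('ptr c',180,303,.11)):
    p=f(u,v,z); d=p[:2]-C; print(n,p,np.degrees(np.arctan2(d[1],d[0])),np.hypot(*d))
```

```text
60 [49, 53, 58, 62, 66, 72, 84, 89, 91, 91, 91, 91, 89, 79, 67, 64, 79]
110 [56, 57, 59, 64, 67, 72, 81, 89, 91, 89, 92, 92, 88, 80, 67, 55, 53]
150 [58, 58, 60, 63, 66, 73, 82, 87, 91, 92, 91, 90, 89, 80, 66, 57, 54]
180 [69, 68, 67, 64, 61, 57, 53, 56, 57, 59, 64, 67, 68, 60, 52, 47, 51]
200 [95, 94, 86, 70, 57, 48, 45, 44, 43, 42, 43, 40, 36, 38, 43, 51, 57]
230 [98, 98, 97, 97, 94, 81, 59, 39, 33, 34, 34, 35, 35, 39, 56, 81, 94]
280 [98, 99, 98, 97, 89, 73, 49, 34, 33, 33, 34, 34, 35, 44, 63, 82, 92]
330 [95, 94, 93, 91, 82, 60, 41, 34, 33, 35, 35, 34, 38, 49, 71, 88, 95]
400 [95, 96, 97, 91, 76, 50, 35, 33, 34, 35, 34, 34, 42, 62, 83, 93, 93]
450 [95, 96, 91, 83, 61, 40, 31, 34, 33, 34, 34, 39, 49, 69, 85, 91, 92]
rib a [0.54141526 0.02113409 0.104     ] -69.69198761890763 0.05882228379864869
rib b [0.53879719 0.02804103 0.104     ] -69.75677409337155 0.051436056504408016
rib in [0.53438779 0.0395781  0.104     ] -69.96954344918402 0.039086194337714236
ptr a [0.54206249 0.00859085 0.11      ] -72.7204883417206 0.0709095033322338
ptr b [0.54034972 0.01374467 0.11      ] -72.81202945156404 0.06547962072697439
ptr c [0.53839109 0.01965302 0.11      ] -72.93307864964211 0.05925648063099433
```

The rib still needs about 2.9°. I'll advance 2.3 mm and recheck.

Request:
play_rows(
  commands=[
    [[-0.08,0,0,0,-1],[-0.08,0,0,0,-1],[-0.08,0,0,0,-1],[0,0,0,0,-1],[0,0,0,0,-1],[0,0,0,0,-1]],
  ],
)

```text
time_s: 16.05
ee_pos: [0.5066, 0.1212, 0.1167]
orientation: [-0.001, -0.159, 0.987, 0.0]
wrist_force: [-2.0, -0.8, 11.6]
opening: 0.0229
grasp_force: 40.3
```

Run:
```python
from h import *
st(); s=env.get_obs(); T=wT(s); np.save('T5.npy',T); print(s['ee_pos']); snap('wrist','w5')
im=cv2.imread('pics/w5_raw.png')
p=proj('wrist',[[.539,.019,.104]],T)[0]; print(p)
x,y=int(p[0])-35,int(p[1])-45; x=max(x,0);y=max(y,0); print(x,y)
im=cv2.resize(im[y:y+90,x:x+120],None,fx=6,fy=6,interpolation=cv2.INTER_CUBIC); cv2.imwrite('pics/w5z.png',im)
f=lambda u,v,z: atz('wrist',(u/6+x-.4,v/6+y-.4),z,T)
g=cv2.cvtColor(im,cv2.COLOR_BGR2GRAY).astype(float)
def cen(u,bright,lo=220,hi=380):
    w=g[lo:hi,u]; m=w>80 if bright else w<60; i=np.flatnonzero(m); return lo+i.mean(),lo+i.min(),lo+i.max()
for u in(240,280,330,400,450,480):
    v=cen(u,0); p=f(u,v[0],.104); d=p[:2]-C; print('rib',u,v,np.degrees(np.arctan2(d[1],d[0])),np.hypot(*d))
```

```text
t 16.05 ang 107.81616467014932 r 0.047176024515873924 Frad -0.14807584686223108 Ftan 2.120066514521763 [-1.97308885 -0.78963844 11.5636113 ] 40.31637058209526
[0.50656584 0.12121361 0.11670581]
[105.03654219 250.29551132]
70 205
rib 240 (np.float64(276.0), np.int64(251), np.int64(301)) -72.4219699955447 0.05788074134893736
rib 280 (np.float64(276.0), np.int64(251), np.int64(301)) -72.44740157091135 0.05465502458211292
rib 330 (np.float64(275.5), np.int64(250), np.int64(301)) -72.53458944983541 0.05060985928886302
rib 400 (np.float64(275.5), np.int64(250), np.int64(301)) -72.60532364725005 0.04494361395815849
rib 450 (np.float64(275.5), np.int64(250), np.int64(301)) -72.66896816917453 0.040887965116699586<stdin>:10: RuntimeWarning: Mean of empty slice.
  ret = ret.dtype.type(ret / rcount)
Traceback (most recent call last):
ValueError: zero-size array to reduction operation minimum which has no identity
```

View pics/w5z.png

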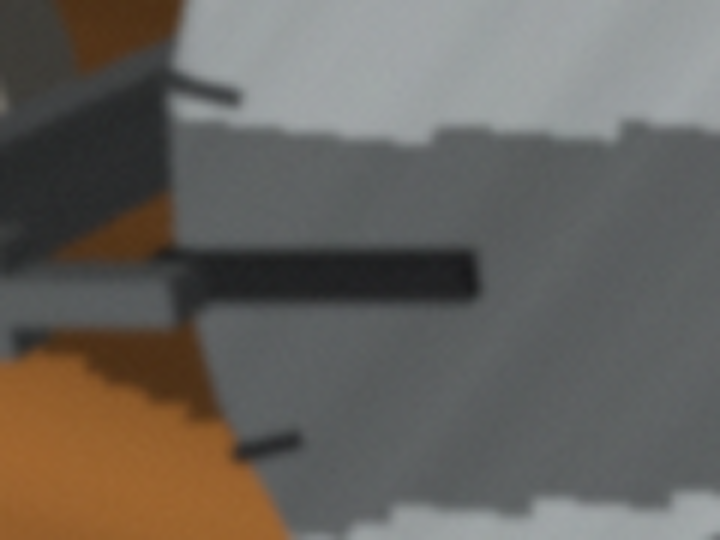

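The rib is at −72.5° and the pointer at −72.6°. I'll go slightly forward and ease back by the same amount to unload the shaft twist (about 0.6°), so that nothing springs when I let go.

Request:
play_rows(
  commands=[
    [[-0.06,0,0,0,-1],[0,0,0,0,-1],[0,0,0,0,-1],[0.05,0,0,0,-1],[0,0,0,0,-1],[0,0,0,0,-1]],
  ],
)

```text
time_s: 16.85
ee_pos: [0.5068, 0.1213, 0.1167]
orientation: [-0.001, -0.159, 0.987, 0.0]
wrist_force: [-1.8, -0.8, 11.4]
opening: 0.0234
grasp_force: 40.3
```

```bash
python3 -c "
from h import *
st()"
```

```text
t 16.85 ang 107.4667899417354 r 0.04717803245120605 Frad -0.22039156163726814 Ftan 1.9997938242314899 [-1.84143433 -0.81047356 11.39905436] 40.274432655323835
```

Request:
play_rows(
  commands=[
    [[0.05,0,0,0,-1],[0,0,0,0,-1],[0,0,0,0,-1],[0,0,0,0,-1]],
  ],
)

```text
time_s: 17.35
ee_pos: [0.5066, 0.1212, 0.1167]
orientation: [-0.001, -0.159, 0.987, 0.0]
wrist_force: [-0.7, -0.2, 10.3]
opening: 0.0231
grasp_force: 40.2
```

```bash
python3 -c "
from h import *
st()"
```

```text
t 17.35 ang 107.79319732445555 r 0.04716467477179242 Frad 0.06778813380077178 Ftan 0.7122218854884595 [-0.69886809 -0.15309684 10.27233158] 40.208630305569386
```

Request:
play_rows(
  commands=[
    [[0,0,0,0,-0.4],[0,0,0,0,-0.3],[0,0,0,0,-0.1],[0,0,0,0,0.1],[0,0,0,0,0.4],[0,0,0,0,0.4],[0,0,0,0,0.4],[0,0,0,0,0.4]],
  ],
  grip_force=20,
)

```text
time_s: 18.35
ee_pos: [0.5074, 0.1211, 0.1163]
orientation: [0.0, -0.158, 0.987, 0.0]
wrist_force: [-0.3, -0.4, 0.7]
opening: 0.0597
grasp_force: 0.0
```

Run:
```python
from h import *
st(); s=env.get_obs(); T=wT(s); print(s['ee_pos'],s['opening']); snap('wrist','w6')
im=cv2.imread('pics/w6_raw.png')
p=proj('wrist',[[.539,.019,.104]],T)[0]
x,y=int(p[0])-35,int(p[1])-45; x=max(x,0);y=max(y,0); print(p,x,y)
im=cv2.resize(im[y:y+90,x:x+120],None,fx=6,fy=6,interpolation=cv2.INTER_CUBIC)
f=lambda u,v,z: atz('wrist',(u/6+x-.4,v/6+y-.4),z,T)
g=cv2.cvtColor(im,cv2.COLOR_BGR2GRAY).astype(float)
for u in(240,280,330,400,450):
    i=np.flatnonzero(g[200:380,u]<60)+200; p=f(u,i.mean(),.104); d=p[:2]-C; print('rib',u,i.min(),i.max(),np.degrees(np.arctan2(d[1],d[0])),np.hypot(*d))
for u in(40,80,120,150):
    i=np.flatnonzero(g[270:345,u]>77)+270; p=f(u,i.mean(),.11); d=p[:2]-C; print('ptr',u,i.min(),i.max(),np.degrees(np.arctan2(d[1],d[0])),np.hypot(*d))
```

```text
t 18.35 ang 106.95075703004737 r 0.046813621643828025 Frad -0.25099180235165436 Ftan 0.39030204300147775 [-0.30016905 -0.35388008  0.66102205] 0.0
[0.5073515  0.12107984 0.11633765] 0.059704391029656106
[105.1746374  249.21520536] 70 204
rib 240 255 305 -72.03090288837727 0.05801592041104833
rib 280 255 306 -71.98713652758607 0.05480321041883963
rib 330 254 303 -72.18715062802029 0.05074513723248839
rib 400 254 303 -72.21421994202014 0.04509055329126333
rib 450 253 303 -72.30095480337665 0.041037536150366004
ptr 40 281 323 -72.64909481548507 0.06967585671359712
ptr 80 283 325 -72.53026760635105 0.06662665479815197
ptr 120 282 324 -72.63130228684508 0.06352763787499753
ptr 150 282 325 -72.61406658086955 0.06121807477940206
```

Released cleanly. I'll lift and check from above, at the same pose as before.

Request:
play_rows(
  commands=[
    [[0,0,-0.5,0,0.4],[0,0,-2,0,0.4],[0,0,-3,0,0.6],[0,0,-3,0,1],[0,0,-3,0,1],[-3,-2.4,0,0,1],[-2.9,-2.4,0,0,1],[0,0,0,0,1],[0,0,0,0,1]],
  ],
)

```text
time_s: 19.52
ee_pos: [0.5778, 0.0941, 0.2311]
orientation: [-0.001, -0.158, 0.987, 0.0]
wrist_force: [-0.4, -0.2, 0.3]
opening: 0.0852
grasp_force: 0.0
```

Run:
```python
from h import *
s=env.get_obs(); T=wT(s); np.save('T7.npy',T); print(s['ee_pos'],s['wrist_force']); snap('wrist','w7')
im=cv2.imread('pics/w7_raw.png')
p=proj('wrist',[[.539,.019,.104]],T)[0]
x,y=int(p[0])-60,int(p[1])-40; x=max(x,0);y=max(y,0); print(p,x,y)
cv2.imwrite('pics/w7z.png',cv2.resize(im[y:y+90,x:x+130],None,fx=6,fy=6,interpolation=cv2.INTER_CUBIC))
```

```text
[0.57778016 0.09409762 0.23106627] [-0.38381488 -0.18923545  0.2914731 ]
[247.08707346 120.08086935] 187 80
```

View pics/w7z.png

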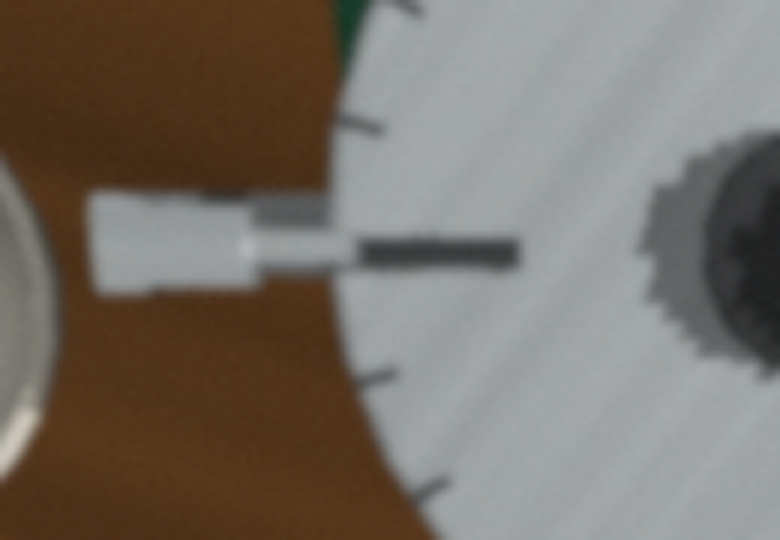

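Run:
```python
from h import *
T=np.load('T7.npy'); f=lambda u,v,z: atz('wrist',(u/6+187-.4,v/6+80-.4),z,T)
g=cv2.cvtColor(cv2.imread('pics/w7z.png'),cv2.COLOR_BGR2GRAY).astype(float)
def edge(u,lo,hi,bright):
    w=g[lo:hi,u]; t=(w.max()+w.min())/2; i=np.flatnonzero(w>t if bright else w<t)+lo; return i.mean(),i.min(),i.max()
for n,us,lo,hi,z,b in(('rib',(385,420,450,480,505),225,285,.104,0),('fin',(275,290,305,318),215,290,.11,1)):
    for u in us:
        v=edge(u,lo,hi,b); p=f(u,v[0],z); d=p[:2]-C; print(n,u,v,np.degrees(np.arctan2(d[1],d[0])),np.hypot(*d))
```

```text
rib 385 (np.float64(254.5), np.int64(239), np.int64(270)) -71.14818984919974 0.05730045371456063
rib 420 (np.float64(253.0), np.int64(238), np.int64(268)) -71.30808380714943 0.052766895617807286
rib 450 (np.float64(253.0), np.int64(240), np.int64(266)) -71.27894157484137 0.04889078947493381
rib 480 (np.float64(253.5), np.int64(240), np.int64(267)) -71.1642025457187 0.04501701803237549
rib 505 (np.float64(254.0), np.int64(239), np.int64(269)) -71.03738336602126 0.04178831457952894
fin 275 (np.float64(246.0), np.int64(226), np.int64(266)) -72.25852124229527 0.06982952364058964
fin 290 (np.float64(246.5), np.int64(227), np.int64(266)) -72.2242564664567 0.06794453522126809
fin 305 (np.float64(246.5), np.int64(227), np.int64(266)) -72.24105152358403 0.06605495568273759
fin 318 (np.float64(246.0), np.int64(227), np.int64(265)) -72.31080601521654 0.06441323495836263
```

The rib sits under the pointer to within about 0.7 mm, and the play is taken up forward. The gripper is clear of everything, so I'll hand in.

```bash
python3 -c "
from h import *
print(env.hand_in())"
```

```text
the job is handed in; nothing more can be done
None
```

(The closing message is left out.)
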